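Gauge the hub bores and slide each hub to its panel

TASK

The three hub blanks on the raised deck look alike, but not every bore is finished right through: take the plug gauge and, one hub at a time, push its pin into the bore as far as it will go, then use the held gauge to slide that hub along the deck, without lifting it, onto the green panel if the collar came right down on the hub or onto the red panel if the pin stopped short, before you gauge the next. Do not touch the hubs with the fingers and leave the domed cap, the star knob and the blue tape where they are; at the end stand the gauge back in its holder.

Things in the scene. Friction and masses are not known exactly. Their poses are not given: they have to be found in the camera images.
- deck: fixed raised deck standing across the two tables: white top 270 mm along x by 290 mm along y, its surface 80 mm above the tables; at its far edge an aluminium fence 18 mm high, its near face 125 mm beyond the deck centre in x; other edges open; 4 mm left of it two boxes 190 mm high. Origin under the deck centre at table height, x away from the robot
- panel_green: green rectangular panel set flush in the deck's far edge, 70 mm along x by 136 mm along y, room for two hubs side by side along y; it may be on the left or the right half. Origin at its centre, on the deck surface; it is no obstacle
- panel_red: red rectangular panel set flush in the deck's far edge, 70 mm along x by 136 mm along y, room for two hubs side by side along y; it may be on the left or the right half. Origin at its centre, on the deck surface; it is no obstacle
- hub_a: one of three aluminium hub blanks that look alike, good or bad: round, 60 mm diameter, 36 mm high, 0.22 to 0.4 kg, friction about 0.6, bore upright. Bore 20.5 mm wide with a countersink 27 mm wide and 4 mm deep; a good bore goes right through, a bad one narrows to 11 mm at 20 mm below the top face. Origin: centre of the underside, z up along the bore (top face at 36 mm)
- hub_b: one of three aluminium hub blanks that look alike, good or bad: round, 60 mm diameter, 36 mm high, 0.22 to 0.4 kg, friction about 0.6, bore upright. Bore 20.5 mm wide with a countersink 27 mm wide and 4 mm deep; a good bore goes right through, a bad one narrows to 11 mm at 20 mm below the top face. Origin: centre of the underside, z up along the bore (top face at 36 mm)
- hub_c: one of three aluminium hub blanks that look alike, good or bad: round, 60 mm diameter, 36 mm high, 0.22 to 0.4 kg, friction about 0.6, bore upright. Bore 20.5 mm wide with a countersink 27 mm wide and 4 mm deep; a good bore goes right through, a bad one narrows to 11 mm at 20 mm below the top face. Origin: centre of the underside, z up along the bore (top face at 36 mm)
- gauge: plug gauge 132 mm long, 0.2 kg, pin down in its holder: steel pin 18 mm wide, 30 mm long, its last 3.5 mm tapered to 12 mm; dark collar 38 mm wide, 6 mm thick; blue handle 22 mm wide, 96 mm long, grip it in its upper half. In a good hub it goes in 30 mm (collar on the hub), in a bad one only 20 mm. Origin: end of the pin, z up the handle (collar from 30, handle from 36 to 132 mm)
- holder: fixed round wooden holder for the gauge on the right-hand table, 72 mm diameter, 46 mm high, with an upright hole of 30 mm diameter right through; the gauge's collar rests on its top, the pin's end then being 16 mm above the table. Origin: centre of its underside. Close to the deck's right edge stands a cup 100 mm high with a straw up to 175 mm (x 0.52 to 0.60 m, y -0.17 to -0.09 m), beyond it bottles up to 260 mm
- domed_cap: bystander on the deck: white domed moulding, 62 mm diameter, 28 mm high, 30 g; origin at the centre of its underside
- blue_tape: bystander on the deck: roll of blue tape lying flat, 60 mm diameter, 19 mm high, 50 g; origin at the centre of its underside
- star_knob: bystander on the deck: black star knob lying flat, 40 mm diameter, 21 mm high, 50 g; origin at the centre of its underside

How it is judged (in metres and radians):
On the way, in this order (a step that is already met when the one before it is completed fails the run):
1. the held gauge is pushed into the bore of a first hub as far as it goes (((z of gauge in the frame of hub_a below 0.0195 m and horizontal distance between gauge and hub_a below 0.005 m and contact force between the fingers and gauge above 1 N) or (z of gauge in the frame of hub_b below 0.01 m and horizontal distance between gauge and hub_b below 0.005 m and contact force between the fingers and gauge above 1 N) or (z of gauge in the frame of hub_c below 0.01 m and horizontal distance between gauge and hub_c below 0.005 m and contact force between the fingers and gauge above 1 N))), for 0.1 s.
2. that hub stands on its panel and the held gauge is pushed into the bore of a second hub as far as it goes ((((x of hub_a in the frame of panel_red between -0.025 and 0.025 m and y of hub_a in the frame of panel_red between -0.055 and 0.055 m and height (world z) of hub_a below 0.084 m) and (z of gauge in the frame of hub_b below 0.01 m and horizontal distance between gauge and hub_b below 0.005 m and contact force between the fingers and gauge above 1 N)) or ((x of hub_a in the frame of panel_red between -0.025 and 0.025 m and y of hub_a in the frame of panel_red between -0.055 and 0.055 m and height (world z) of hub_a below 0.084 m) and (z of gauge in the frame of hub_c below 0.01 m and horizontal distance between gauge and hub_c below 0.005 m and contact force between the fingers and gauge above 1 N)) or ((x of hub_b in the frame of panel_green between -0.025 and 0.025 m and y of hub_b in the frame of panel_green between -0.055 and 0.055 m and height (world z) of hub_b below 0.084 m) and (z of gauge in the frame of hub_a below 0.0195 m and horizontal distance between gauge and hub_a below 0.005 m and contact force between the fingers and gauge above 1 N)) or ((x of hub_b in the frame of panel_green between -0.025 and 0.025 m and y of hub_b in the frame of panel_green between -0.055 and 0.055 m and height (world z) of hub_b below 0.084 m) and (z of gauge in the frame of hub_c below 0.01 m and horizontal distance between gauge and hub_c below 0.005 m and contact force between the fingers and gauge above 1 N)) or ((x of hub_c in the frame of panel_green between -0.025 and 0.025 m and y of hub_c in the frame of panel_green between -0.055 and 0.055 m and height (world z) of hub_c below 0.084 m) and (z of gauge in the frame of hub_a below 0.0195 m and horizontal distance between gauge and hub_a below 0.005 m and contact force between the fingers and gauge above 1 N)) or ((x of hub_c in the frame of panel_green between -0.025 and 0.025 m and y of hub_c in the frame of panel_green between -0.055 and 0.055 m and height (world z) of hub_c below 0.084 m) and (z of gauge in the frame of hub_b below 0.01 m and horizontal distance between gauge and hub_b below 0.005 m and contact force between the fingers and gauge above 1 N)))), for 0.1 s.
3. two hubs stand on their panels and the held gauge is pushed into the bore of the last hub as far as it goes ((((x of hub_a in the frame of panel_red between -0.025 and 0.025 m and y of hub_a in the frame of panel_red between -0.055 and 0.055 m and height (world z) of hub_a below 0.084 m) and (x of hub_b in the frame of panel_green between -0.025 and 0.025 m and y of hub_b in the frame of panel_green between -0.055 and 0.055 m and height (world z) of hub_b below 0.084 m) and (z of gauge in the frame of hub_c below 0.01 m and horizontal distance between gauge and hub_c below 0.005 m and contact force between the fingers and gauge above 1 N)) or ((x of hub_a in the frame of panel_red between -0.025 and 0.025 m and y of hub_a in the frame of panel_red between -0.055 and 0.055 m and height (world z) of hub_a below 0.084 m) and (x of hub_c in the frame of panel_green between -0.025 and 0.025 m and y of hub_c in the frame of panel_green between -0.055 and 0.055 m and height (world z) of hub_c below 0.084 m) and (z of gauge in the frame of hub_b below 0.01 m and horizontal distance between gauge and hub_b below 0.005 m and contact force between the fingers and gauge above 1 N)) or ((x of hub_b in the frame of panel_green between -0.025 and 0.025 m and y of hub_b in the frame of panel_green between -0.055 and 0.055 m and height (world z) of hub_b below 0.084 m) and (x of hub_c in the frame of panel_green between -0.025 and 0.025 m and y of hub_c in the frame of panel_green between -0.055 and 0.055 m and height (world z) of hub_c below 0.084 m) and (z of gauge in the frame of hub_a below 0.0195 m and horizontal distance between gauge and hub_a below 0.005 m and contact force between the fingers and gauge above 1 N)))), for 0.1 s.
At the end, for the whole second after the job is handed in: hubs with a through bore stand on the green panel, those that stop the pin on the red one (centre 10 mm inside its long edges, 13 mm inside its short ones); the gauge stands in its holder, collar down (12 mm off axis, 6 mm up at most); cap, knob and tape within 25 mm of their starts; all at rest (x of hub_a in the frame of panel_red between -0.025 and 0.025 m and y of hub_a in the frame of panel_red between -0.055 and 0.055 m and height (world z) of each of hub_a, hub_b, hub_c below 0.084 m and angle between each of hub_a, hub_b, hub_c's own z axis and vertical below 0.1 rad and linear speed of each of hub_a, hub_b, hub_c, gauge below 0.02 m/s and x of hub_b in the frame of panel_green between -0.025 and 0.025 m and y of hub_b in the frame of panel_green between -0.055 and 0.055 m and x of hub_c in the frame of panel_green between -0.025 and 0.025 m and y of hub_c in the frame of panel_green between -0.055 and 0.055 m and horizontal distance between gauge and holder below 0.012 m and height (world z) of gauge below 0.022 m and angle between gauge's own z axis and vertical below 0.12 rad and distance of each of domed_cap, star_knob, blue_tape from where it was at the start of the episode below 0.025 m); the robot touches nothing.
It fails at once if a hub is lifted more than 12 mm off the deck, falls off it or is tipped over (height (world z) of any of hub_a, hub_b, hub_c above 0.092 m or height (world z) of any of hub_a, hub_b, hub_c below 0.07 m or angle between any of hub_a, hub_b, hub_c's own z axis and vertical above 0.35 rad).
It fails at once if the gripper's fingers touch a hub (contact force between the fingers and hub_a above 1 N or contact force between the fingers and hub_b above 1 N or contact force between the fingers and hub_c above 1 N).
It fails at once if the cap, the knob or the tape is pushed more than 25 mm or tipped (distance of any of domed_cap, star_knob, blue_tape from where it was at the start of the episode above 0.025 m or angle between any of domed_cap, star_knob, blue_tape's own z axis and vertical above 0.4 rad).
It also fails if it takes over 72 s, if anything falls off the work surface, if the arm or the gripper's body presses on something with over 40 N, if the wrist force passes 120 N, or if a joint passes its speed limit or range.

ROBOT

A 6-joint arm with a two-finger parallel gripper is mounted at the origin on a cart in front of the work surface, level with it; the furniture and walls round the work are solid. World frame = base frame: x ahead of the robot, y to its left, z up, the work surface at z = 0. Lengths are in mm, angles in rad, forces in N, time in s.
With the tool pointing down it reaches from about 375 to 925 mm from the base axis. Payload 5.7 kg.
Tool frame: the origin (TCP) lies on the centre line of the jaws, within the pads' length; the fingertips stand 19 mm ahead of it and the grasp point (between the pads) is the TCP (bot.tips_ahead is the distance from the TCP to the fingertips, in mm); y points along the fingers, z is the direction in which the jaws open and shut, and the axes are right-handed (so a half turn about y gives the same grasp; the last joint's range is limited). The gripper opens to 85 mm and grips with 20 to 120 N. Pads are 22 mm wide; open, the fingers measure 114 mm over their backs; the gripper's body (76 mm by 85 mm) begins 54 mm behind the grasp point. The pads swing forward as they close: fully open they stand 13 mm farther back than shut.
Start: joints at [-1.234, 0.359, 1.51, -0, 1.272, -0.115], TCP at [261.933, -539.775, 250.267] pointing down, gripper open.
Joint ranges: [-2.97, 2.97], [-1.01, 2.36], [0.21, 2.38], [-0.96, 4.11], [0.2, 2.71], [-2.98, 2.98]. Speed limits (rad/s): [2.39, 2.39, 3.14, 3.14, 3.14, 3.14].

INTERFACE

Orientations are given as [roll, pitch, yaw] about the fixed x, y, z axes, in that order (R = Rz(yaw) Ry(pitch) Rx(roll)).
In Python, from bench import telemetry, cams, bot, models gives the robot as it stands.
- The arm moves only by the tool play_rows, never from a script. Its argument "targets" is a list of rows, each an object with "turn": the turn, a rotation vector about the world's x, y, z in rad, a list of three; "slide": the shift along the world's x, y, z in cm, a list of three; "gripper": the finger opening in cm, from 0 to 8.54. In form: [{"turn": [ax, ay, az], "slide": [dx, dy, dz], "gripper": gripper}, ...]. A call has 1 to 10 rows; each row shifts and turns the commanded pose from where the row before left it; what a row does not reach is not made up. A row lasts 1/10 s, in which the tool goes at most 50 mm and 8.59 degrees, less where a joint would pass 70% of its speed; a pose out of reach is approached as far as the arm can. A call with a gripper value outside its range is refused whole. The fingers move at their own pace and stop on an object; "newtons" is the grip in N (left out, the last holds). Time passes only in rows, so rows that do not move let the fingers close. It gives the time, the measured TCP pose, the force and the opening at its end, in the units of the state.
- telemetry.sense(): the state, without advancing time (a new reading comes with each control period).
- cams.read_camera(name): name is "side" or "top"; returns a dict with "img" (420x560x3 uint8, blue, green, red), "range_z" (420x560 float32, mm along the optical axis (not along the pixel's ray), 0 where there is no reading), "vertical_fov" (degrees; the focal length in pixels is half the picture's height over the tangent of half this angle, whatever the lens; pixels are square), "cx", "cy" (the principal point, pixels), "rvec" (rotation vector, rad) and "tvec" (3), from world to camera coordinates, as OpenCV has them. Camera axes: x right, y down, z forward; pixel columns grow to the right and rows downward; lengths in mm; the calibration is good to about 2 mm. A picture is of the moment at which its call begins.
- bot.close_job(): hands the job in, once; it reports no verdict.
Trained networks look in the newest picture that a camera, given by its name, has taken for a name from the list of things; names that differ only in an ending like _2 or _b are one class to them, and where a whole thing is asked for, a point or a joint stands for the part that bears it (a point fixed in the world has none). Each returns a list of dicts, best first, with "confidence" (0 to 1); they miss things now and then, are a little off and sometimes report something else, mostly with a low value. They report only what shows in the picture. A call takes as long as a camera call.
- models.outline_of(target, camera): "pixels" (420x560 bool, what is visible of it) and "xy" ([column, row] in pixels, amid what is visible of it).
- models.landmark_of(target, camera): "xy" ([column, row] in pixels: a listed point, or the origin of a listed thing).
The state is a dict: "clock": time; "q": joint angles; "joint_vel": joint speeds; "effort": joint torques, N m; "ee_pos": TCP position; "tcp_rot": TCP orientation; "force": force on the tool from outside, world axes, zero at the start; "ft_torque": the same for the moment, N m; "gripper_width": finger opening in mm.
Only numpy, scipy, OpenCV 4.12 (cv2) and the standard library are available. Lean on these libraries where they do the work, as an engineer would, in place of code of your own. Each camera call takes 0.05 s, during which the arm holds its last target.

## Working session

There is one attempt and no reset: what is moved stays moved. The work goes in short steps, Python scripts to look and compute and a tool call to move; the robot and the scene stay as the last step left them, time stands still between calls to the robot, and variables do not carry over. Pictures are saved under pics/ and viewed, and the job is handed in when it is done.

Besides the shell and the picture viewer there is one more tool, called after "Call:" as name([rows], argument=value, ...), one row to a line, values as JSON. play_rows: Moves the arm, as the interface text tells. Its arguments: {"type":"object","properties":{"targets":{"type":"array"},"newtons":{"type":"number"}},"required":["targets"]}

```bash
mkdir -p pics; ls; python3 - <<'E'
from bench import telemetry, cams, bot, models
import cv2,numpy as np
s=telemetry.sense(); print(s)
for n in("top","side"):
    c=cams.read_camera(n); cv2.imwrite(f"pics/{n}0.png",c["img"])
    print(n,c["vertical_fov"],c["cx"],c["cy"],c["rvec"],c["tvec"])
E
```

```text
pics
{'clock': 0.0, 'q': array([-1.23407962e+00,  3.59468883e-01,  1.51144204e+00,  1.42214823e-05,
        1.27248905e+00, -1.15117078e-01]), 'joint_vel': array([-0.00141091, -0.00129175, -0.00033096, -0.00029569,  0.000421  ,
        0.00025821]), 'effort': array([-1.04943894e-03, -5.27624524e+01, -2.78618610e+01, -3.44690816e-04,
        1.29281366e-02,  7.40539150e-06]), 'ee_pos': array([ 261.7434331 , -539.18192607,  249.47139678]), 'tcp_rot': array([-1.57259013e+00,  2.21090381e-04, -2.68976326e+00]), 'force': array([-0.36654278,  0.19016519,  0.53709291]), 'ft_torque': array([ 0.00867687, -0.01117802, -0.07379471]), 'gripper_width': 85.52878187591635}
top 56.217679658909326 274.91025839711017 207.24907691566852 [ 2.16310824 -2.20146454  0.07943845] [-38.69678602 542.82726379 880.07197927]
side 53.6577805104821 273.7971371415767 213.4735084769067 [-9.98609269e-04  2.79259392e+00 -1.37996581e+00] [499.53653888 106.12114782 869.64741868]
```

View pics/top0.png

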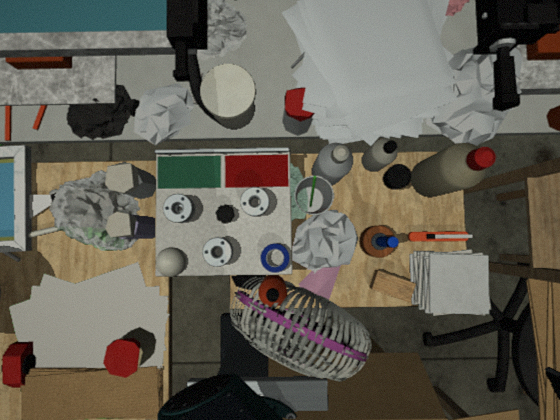

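View pics/side0.png

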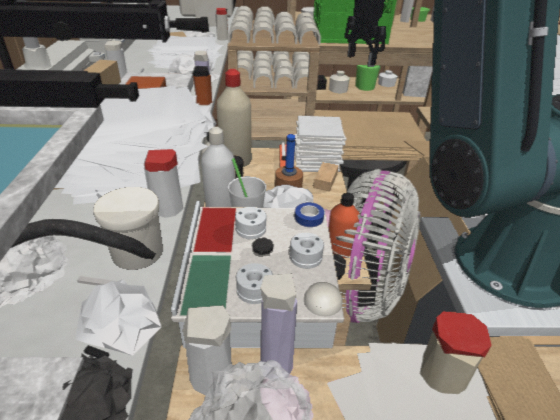

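```bash
cat > h.py <<'E'
from bench import telemetry, cams, bot, models
import cv2,numpy as np
class Cam:
    def __init__(s,n):
        c=cams.read_camera(n); s.n=n; s.img=c["img"]; s.d=c["range_z"]
        s.f=210/np.tan(np.radians(c["vertical_fov"])/2); s.cx,s.cy=c["cx"],c["cy"]
        s.R=cv2.Rodrigues(np.array(c["rvec"],float))[0]; s.t=np.array(c["tvec"],float)
        s.C=-s.R.T@s.t
    def ray(s,u,v): return s.R.T@np.array([(u-s.cx)/s.f,(v-s.cy)/s.f,1.])
    def atz(s,u,v,z):
        r=s.ray(u,v); return s.C+r*(z-s.C[2])/r[2]
    def proj(s,p):
        q=s.R@np.asarray(p,float)+s.t; return s.cx+s.f*q[0]/q[2], s.cy+s.f*q[1]/q[2]
    def cloud(s):
        v,u=np.mgrid[0:420,0:560]; d=s.d
        P=np.stack([(u-s.cx)/s.f*d,(v-s.cy)/s.f*d,d],-1)
        W=(P-s.t)@s.R; W[d<=0]=np.nan; return W
E
python3 - <<'E'
from h import *
for n in("top","side"):
    c=Cam(n); W=c.cloud(); print(n,c.C)
    for t in ["deck","panel_green","panel_red","hub_a","hub_b","hub_c","gauge","holder","domed_cap","blue_tape","star_knob"]:
        z={"gauge":16,"deck":0,"holder":0}.get(t,80)
        for r in models.landmark_of(t,n)[:4]: print(t,"lm",np.round(r["confidence"],2),np.round(r["xy"],1),np.round(c.atz(*r["xy"],z),1))
        for r in models.outline_of(t,n)[:4]:
            p=r["pixels"]; w=W[p]; print("   out",np.round(r["confidence"],2),np.round(r["xy"]),p.sum(),np.round(np.nanmedian(w,0)),np.round(np.nanmax(w[:,2])))
E
```

```text
top [474.82806004 -49.41130947 918.03180999]
deck lm 0.55 [227.6 210.9] [537.   62.7   0. ]
   out 0.63 [184. 208.] 757 [537. 152. 116.] 121.0
   out 0.6 [229. 224.] 9546 [498.  53.  81.] 119.0
   out 0.35 [213. 254.] 699 [446.  71. 116.] 121.0
panel_green lm 0.59 [190.4 172.1] [616.7 132.3  80. ]
   out 0.57 [192. 172.] 2066 [616. 135.  81.] 86.0
   out 0.48 [370. 241.] 672 [ 464. -264.   46.] 56.0
panel_red lm 0.93 [254.4 170.8] [617.   -5.5  80. ]
   out 0.76 [256. 171.] 2037 [617.  -9.  81.] 86.0
   out 0.58 [224. 212.] 260 [525.  58. 101.] 105.0
hub_a lm 0.74 [184.3 209.8] [535.5 145.5  80. ]
hub_a lm 0.71 [254.3 200.7] [552.4  -4.4  80. ]
hub_a lm 0.57 [218.8 253.8] [440.8  72.3  80. ]
   out 0.87 [248. 197.] 653 [547.  -6. 116.] 122.0
   out 0.84 [181. 207.] 719 [537. 152. 116.] 121.0
   out 0.78 [213. 253.] 694 [446.  70. 116.] 121.0
hub_b lm 0.74 [184.3 209.8] [535.5 145.5  80. ]
hub_b lm 0.71 [254.3 200.7] [552.4  -4.4  80. ]
hub_b lm 0.57 [218.8 253.8] [440.8  72.3  80. ]
   out 0.87 [248. 197.] 653 [547.  -6. 116.] 122.0
   out 0.84 [181. 207.] 719 [537. 152. 116.] 121.0

[... 2092 characters left out ...]
32 [547.   9. 114.] 118.0
   out 0.72 [306. 252.] 1027 [446.  87. 114.] 119.0
gauge lm 0.83 [288.  180.9] [ 460.2 -283.    16. ]
   out 0.81 [291. 155.] 406 [ 461. -269.   96.] 150.0
   out 0.58 [261. 246.] 281 [524.  63. 100.] 104.0
holder lm 0.75 [288.9 185.5] [ 457.  -285.8    0. ]
   out 0.74 [290. 179.] 400 [ 461. -256.   44.] 53.0
domed_cap lm 0.65 [323.1 301.6] [423.6 173.7  80. ]
   out 0.78 [322. 300.] 1083 [428. 186. 100.] 110.0
blue_tape lm 0.69 [307.7 220.7] [432.6 -37.2  80. ]
blue_tape lm 0.53 [261.5 253.7] [524.8  61.7  80. ]
   out 0.86 [309. 214.] 641 [431. -37.  97.] 102.0
star_knob lm 0.52 [262.2 250.9] [523.7  54.2  80. ]
   out 0.84 [263. 245.] 271 [524.  63. 100.] 104.0
```

The top view shows hubs at about px (181,207), (255,202) and (217,252). The knob is at (226,213), the cap at (171,262), the tape at (275,258), and the gauge in its holder at (380,241). Green is the left panel, red the right. Next I'll refine the poses.

```bash
cat > fit.py <<'E'
from h import *
from scipy.optimize import least_squares
def circ(P,z0,z1,c,r,R=45):
    m=(np.hypot(P[...,0]-c[0],P[...,1]-c[1])<R)&(P[...,2]>z0)&(P[...,2]<z1)
    q=P[m][:,:2].astype(np.float32)
    if len(q)<20: return None
    h=cv2.convexHull(q)[:,0]
    s=least_squares(lambda p:np.hypot(h[:,0]-p[0],h[:,1]-p[1])-r,c,loss='soft_l1')
    return np.round(s.x,1),len(q),np.round(np.median(P[m][:,2]),1), np.round(cv2.minEnclosingCircle(q)[0],1)
E
python3 - <<'E'
from fit import *
for n in("top","side"):
    c=Cam(n); W=c.cloud(); print(n)
    for nm,z0,z1,ce,r in [("A",112,120,(540,150),29.5),("B",112,120,(549,-6),29.5),("C",112,120,(445,71),29.5),("knob",94,106,(525,58),19),("tape",94,104,(431,-46),29),("cap",83,112,(427,170),30),("holder",42,50,(460,-268),35.5),("handletop",138,153,(460,-268),10.5)]:
        print(nm,circ(W,z0,z1,ce,r,R=50 if r>25 else 30))
    for lab,x0,x1,y0,y1 in [("paper",380,520,-200,-85),("fan",200,400,-250,80),("fence",640,680,-90,210)]:
        m=(W[...,0]>x0)&(W[...,0]<x1)&(W[...,1]>y0)&(W[...,1]<y1)
        print(lab,np.nanpercentile(W[m][:,2],[50,90,99,100]).round())
    hsv=cv2.cvtColor(c.img,cv2.COLOR_BGR2HSV)
    for lab,msk in [("g",(hsv[...,0]>45)&(hsv[...,0]<90)&(hsv[...,1]>100)),("r",((hsv[...,0]<8)|(hsv[...,0]>172))&(hsv[...,1]>120))]:
        m=msk&(abs(W[...,2]-80)<8)&(W[...,0]>560)&(W[...,0]<670)
        print(lab,np.percentile(W[m],[2,98],axis=0).round(1))
E
```

```text
top
A (array([537.2, 152.5]), 576, np.float64(116.7), array([537.1, 152.8]))
B (array([548.4,  -5.6]), 579, np.float64(116.6), array([548.4,  -5.3]))
C (array([446.4,  72.1]), 599, np.float64(116.6), array([446.5,  72.2]))
knob (array([524.5,  57.7]), 268, np.float64(101.2), array([524.8,  57.7]))
tape (array([431.5, -44.7]), 487, np.float64(99.6), array([420.7, -45.5]))
cap (array([432.5, 167.9]), 739, np.float64(101.5), array([435.8, 163.3]))
holder (array([ 461. , -274.2]), 530, np.float64(46.7), array([ 461.9, -264.5]))
handletop (array([ 460.5, -275.2]), 110, np.float64(148.5), array([ 460.5, -275.1]))
paper [43. 64. 73. 75.]
fan [104. 357. 438. 463.]
fence [ 83.  99. 101. 102.]
g [[585.4  71.9  78.7]
 [649.6 199.   84.4]]
r [[584.7 -73.8  78.8]
 [650.2  53.6  84.6]]
side
A (array([536.6, 152. ]), 615, np.float64(116.0), array([537. , 151.8]))
B (array([547.6,  -5.2]), 454, np.float64(116.1), array([547.4,  -5.2]))
C (array([445.6,  72.3]), 566, np.float64(116.2), array([445.5,  72.1]))
knob (array([523.8,  57.9]), 273, np.float64(100.3), array([524.8,  57.6]))
tape (array([430.6, -44.6]), 399, np.float64(99.0), array([421.5, -43.5]))
cap (array([425.7, 175.3]), 1016, np.float64(100.2), array([425.9, 175.2]))
holder (array([ 460.8, -273.7]), 250, np.float64(46.0), array([ 462. , -265.6]))
handletop (array([ 460.6, -275.1]), 64, np.float64(146.1), array([ 460.1, -275.4]))
paper [ 58.  68.  75. 100.]
fan [228. 471. 499. 505.]
fence [ 81.  98.  99. 101.]
g [[ 563.  -127.9   79.8]
 [ 639.1  170.7   86.8]]
r [[583.1 -73.6  78.9]
 [647.7  54.6  82.7]]
```

```bash
python3 - <<'E'
from fit import *
Ws=[Cam(n).cloud().reshape(-1,3) for n in("top","side")]
for W in Ws:
  print("cols y:",list(range(-300,150,30)))
  for x in range(160,480,30):
    row=[]
    for y in range(-300,150,30):
        m=(W[:,0]>=x)&(W[:,0]<x+30)&(W[:,1]>=y)&(W[:,1]<y+30)
        row.append(int(np.nanpercentile(W[m][:,2],97)) if m.sum()>2 else -1)
    print(x,row)
E
```

```text
cols y: [-300, -270, -240, -210, -180, -150, -120, -90, -60, -30, 0, 30, 60, 90, 120]
160 [-132, -1, 55, 81, 88, 91, 60, 46, -1, -1, -1, -1, -1, -658, -658]
190 [-1, 37, 78, 97, 112, 117, 114, 105, 82, 52, -1, -1, -1, 336, 317]
220 [-1, 37, 90, 110, 121, 132, 131, 127, 117, 98, 403, 391, 367, 338, -1]
250 [-1, 47, 92, 114, 125, 134, 136, 135, 458, 439, 418, 52, -1, -1, -1]
280 [-1, -1, 79, 104, 124, 133, 135, 135, 126, 114, 95, 57, -23, -1, -1]
310 [3, 3, 4, 68, 111, 124, 130, 129, 123, 114, 93, 56, -1, -1, -1]
340 [33, 31, 3, 3, 14, 86, 108, 114, 146, 138, 78, 48, -1, -1, -1]
370 [33, 29, 4, 5, 14, 14, 4, 102, 136, 113, 82, 80, 82, 82, 82]
400 [47, 44, 27, 56, 58, 62, 46, 101, 101, 101, 83, 116, 118, 106, 98]
430 [149, 145, 44, 62, 72, 66, 55, 101, 101, 101, 83, 118, 118, 119, 94]
460 [150, 147, 47, 62, 73, 74, 59, 83, 83, 83, 83, 118, 118, 116, 83]
cols y: [-300, -270, -240, -210, -180, -150, -120, -90, -60, -30, 0, 30, 60, 90, 120]
160 [-138, -27, 9, -133, 85, 87, 70, 48, -87, -131, -1, 505, 499, 419, 318]
190 [-1, 3, 37, 7, 113, 119, 116, 103, 83, 24, -84, 504, 483, 408, 330]
220 [-1, -1, 33, 70, 121, 131, 131, 127, 115, 95, 491, 500, 484, 398, -1]
250 [-1, 24, 29, 115, 125, 134, 136, 133, 484, 488, 491, 47, -22, -1, -1]
280 [-1, -1, 40, 45, 127, 133, 135, 133, 125, 113, 95, 53, -16, -1, -1]
310 [2, 2, 2, -1, 113, 126, 129, 129, 122, 110, 88, 42, 0, -1, -1]
340 [32, 30, 2, 3, 13, 99, 112, -1, 145, 135, 78, 40, 0, -1, -1]
370 [31, 28, 2, 2, 13, 15, -1, 80, 138, 109, 81, 80, 81, 81, 81]
400 [45, 46, -1, 57, 58, 63, -1, 100, 100, 100, 82, 117, 117, 114, 88]
430 [149, 144, 44, 62, 71, 66, 59, 100, 100, 100, 82, 117, 117, 117, 81]
460 [148, 140, 46, 62, 74, 72, 62, 81, 86, 81, 82, 116, 117, 115, 81]
```

Call:
play_rows([
  {"turn":[0,0,0],"slide":[2.5,3.3,0],"gripper":6},
  {"turn":[0,0,0],"slide":[2.5,3.3,0],"gripper":6},
  {"turn":[0,0,0],"slide":[2.5,3.3,0],"gripper":6},
  {"turn":[0,0,0],"slide":[2.5,3.3,0],"gripper":6},
  {"turn":[0,0,0],"slide":[2.5,3.3,0],"gripper":6},
  {"turn":[0,0,0],"slide":[2.5,3.3,0],"gripper":6},
  {"turn":[0,0,0],"slide":[2.5,3.3,0],"gripper":6},
  {"turn":[0,0,0],"slide":[2.4,3.3,0],"gripper":6},
  {"turn":[0,0,0],"slide":[0,0,-2.5],"gripper":6},
  {"turn":[0,0,0],"slide":[0,0,0],"gripper":6},
], newtons=100)

```text
clock: 3.6
ee_pos: [460.0, -273.5, 223.1]
tcp_rot: [-1.575, -0.002, -2.687]
force: [-1.0, -0.6, -0.6]
gripper_width: 60.0
```

Call:
play_rows([
  {"turn":[0,0,0],"slide":[0.05,-0.15,-3],"gripper":6},
  {"turn":[0,0,0],"slide":[0,0,-3],"gripper":6},
  {"turn":[0,0,0],"slide":[0,0,-2.5],"gripper":6},
  {"turn":[0,0,0],"slide":[0,0,-1],"gripper":6},
  {"turn":[0,0,0],"slide":[0,0,0],"gripper":1.8},
  {"turn":[0,0,0],"slide":[0,0,0],"gripper":1.8},
  {"turn":[0,0,0],"slide":[0,0,0],"gripper":1.8},
  {"turn":[0,0,0],"slide":[0,0,0],"gripper":1.8},
  {"turn":[0,0,0],"slide":[0,0,0],"gripper":1.8},
  {"turn":[0,0,0],"slide":[0,0,0],"gripper":1.8},
], newtons=100)

```text
clock: 4.6
ee_pos: [462.3, -278.1, 131.7]
tcp_rot: [-1.568, 0.001, -2.69]
force: [-1.2, -0.8, 6.5]
gripper_width: 19.8
```

```bash
python3 - <<'E'
from fit import *
s=telemetry.sense(); print(s['ee_pos'],s['gripper_width'],s['force'])
for n in("top","side"):
    c=Cam(n); 
    u,v=map(int,c.proj((460,-275,130)))
    im=c.img[max(0,v-70):v+70,max(0,u-90):u+90]; cv2.imwrite(f"pics/{n}1.png",cv2.resize(im,None,fx=4,fy=4))
s=telemetry.sense(); print(s['ee_pos'],s['gripper_width'],s['force'])
E
```

```text
[ 462.29417256 -278.12012164  131.7202137 ] 19.780939298285013 [-1.24807141 -0.77028624  6.45940928]
[ 462.30598782 -278.13459313  131.7085018 ] 20.067737314481217 [-1.38116297  0.151597    5.90462936]
```

View pics/side1.png

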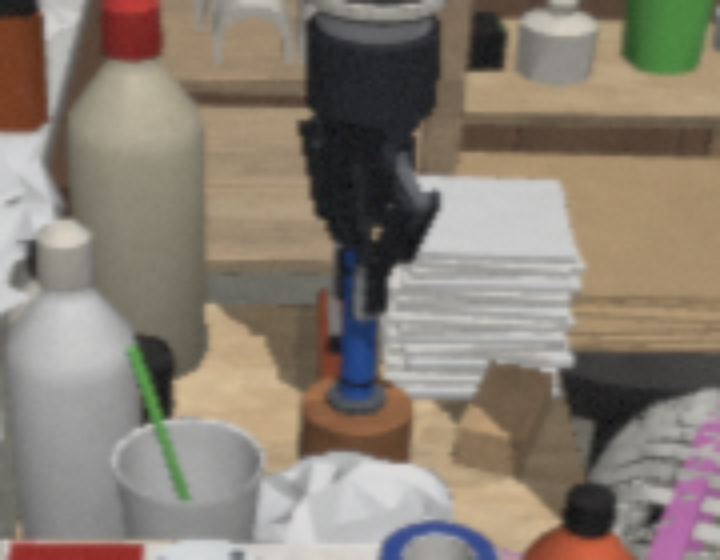

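View pics/top1.png

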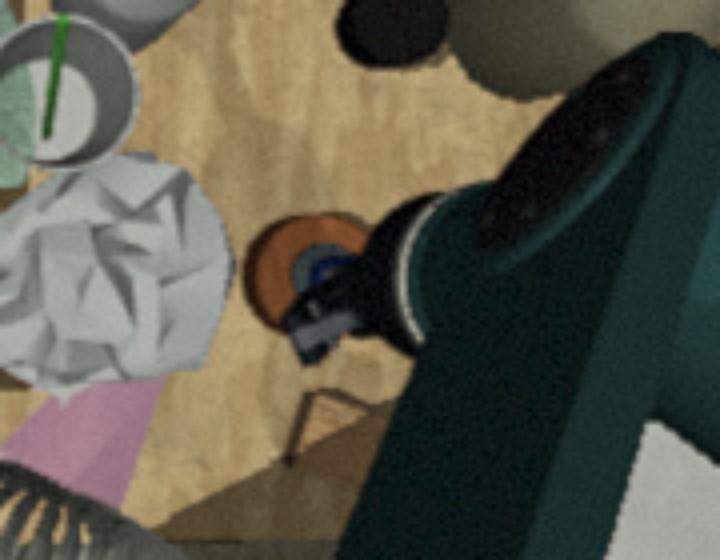

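Call:
play_rows([
  {"turn":[0,0,0],"slide":[0,0,2],"gripper":1.8},
  {"turn":[0,0,0],"slide":[0,0,4],"gripper":1.8},
  {"turn":[0,0,0],"slide":[0,0,4],"gripper":1.8},
  {"turn":[0,0,0],"slide":[0,0,4],"gripper":1.8},
  {"turn":[0,0,0],"slide":[-0.1,2,0],"gripper":1.8},
  {"turn":[0,0,0],"slide":[-0.1,4,0],"gripper":1.8},
  {"turn":[0,0,0],"slide":[-0.1,4,0],"gripper":1.8},
  {"turn":[0,0,0],"slide":[-0.1,4,0],"gripper":1.8},
  {"turn":[0,0,0],"slide":[0,4,0],"gripper":1.8},
  {"turn":[0,0,0],"slide":[0,4,0],"gripper":1.8},
])

```text
clock: 5.7
ee_pos: [456.2, -55.1, 269.6]
tcp_rot: [-1.572, -0.001, -2.69]
force: [1.1, -0.8, -2.5]
gripper_width: 20.3
```

Call:
play_rows([
  {"turn":[0,0,0],"slide":[1.4,3.6,0],"gripper":1.8},
  {"turn":[0,0,0],"slide":[1.4,3.6,0],"gripper":1.8},
  {"turn":[0,0,0],"slide":[1.4,3.6,0],"gripper":1.8},
  {"turn":[0,0,0],"slide":[1.4,3.6,0],"gripper":1.8},
  {"turn":[0,0,0],"slide":[1.4,3.6,0],"gripper":1.8},
  {"turn":[0,0,0],"slide":[0.8,2,0],"gripper":1.8},
  {"turn":[0,0,0],"slide":[0.15,0.95,-1],"gripper":1.8},
  {"turn":[0,0,0],"slide":[0,0,-1],"gripper":1.8},
  {"turn":[0,0,0],"slide":[0,0,0],"gripper":1.8},
  {"turn":[0,0,0],"slide":[0,0,0],"gripper":1.8},
])

```text
clock: 6.7
ee_pos: [535.7, 151.0, 249.3]
tcp_rot: [-1.571, -0.003, -2.691]
force: [0.5, 0.1, -1.8]
gripper_width: 19.8
```

```bash
cat > look.py <<'E'
import sys
from fit import *
def show(tag,p,w=(90,70)):
    s=telemetry.sense(); print(s['ee_pos'].round(1),s['gripper_width'].round(1),s['force'].round(1))
    for n in("top","side"):
        c=Cam(n); u,v=map(int,c.proj(p))
        im=c.img[max(0,v-w[1]):v+w[1],max(0,u-w[0]):u+w[0]]
        cv2.imwrite(f"pics/{n}{tag}.png",cv2.resize(im,None,fx=4,fy=4))
        W=c.cloud(); e=s['ee_pos']
        for lab,off,r in [("collar",-83,18.5),("pin",-100,9),("handle",-45,10.5)]:
            z=e[2]+off
            m=(np.hypot(W[...,0]-e[0],W[...,1]-e[1])<25)&(abs(W[...,2]-z)<(3.5 if lab=="collar" else 14))
            P=W[m]
            if len(P)>8: print(n,lab,len(P),"mean",P.mean(0).round(1),"min",P.min(0).round(1),"max",P.max(0).round(1))
show(sys.argv[1],eval(sys.argv[2]))
E
python3 look.py 2 "(537,152,150)"
```

```text
Traceback (most recent call last):
  File "look.py", line 15, in <module>
    show(sys.argv[1],eval(sys.argv[2]))
    ~~~~^^^^^^^^^^^^^^^^^^^^^^^^^^^^^^^
  File "look.py", line 4, in show
    s=telemetry.sense(); print(s['ee_pos'].round(1),s['gripper_width'].round(1),s['force'].round(1))
                                                    ^^^^^^^^^^^^^^^^^^^^^^^^
AttributeError: 'float' object has no attribute 'round'
```

```bash
sed -i "s/s\['gripper_width'\].round(1)/round(s['gripper_width'],1)/" look.py
python3 look.py 2 "(537,152,150)"
```

```text
[535.7 151.  249.3] 19.8 [ 0.5  0.1 -1.8]
top collar 51 mean [530.6 144.2 168.5] min [517.6 133.2 164.9] max [548.3 167.4 169.8]
top handle 35 mean [530.  143.7 203.5] min [524.4 140.3 190.5] max [540.5 151.1 217.6]
side collar 84 mean [534.3 160.1 168.2] min [517.4 137.8 164.5] max [552.7 170.2 169.8]
side pin 86 mean [534.3 158.2 146.4] min [526.4 153.2 138. ] max [542.  161.2 155.2]
side handle 214 mean [534.8 158.9 204.5] min [525.1 149.2 190.4] max [545.9 163.2 218.2]
```

View pics/side2.png

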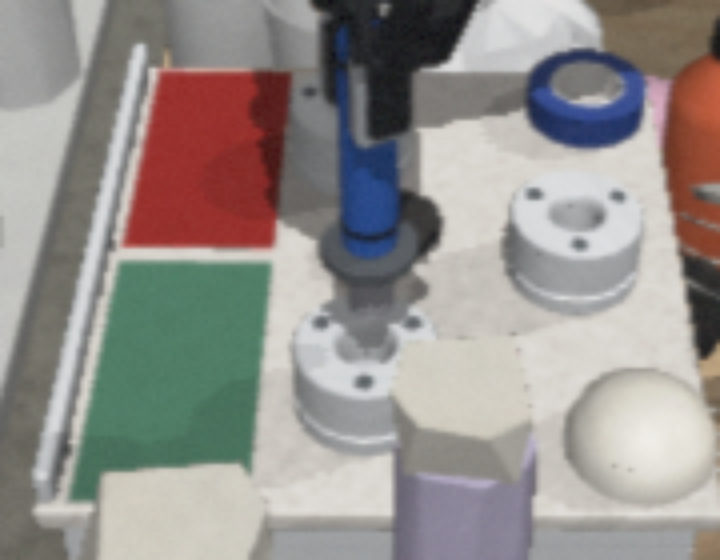

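View pics/top2.png

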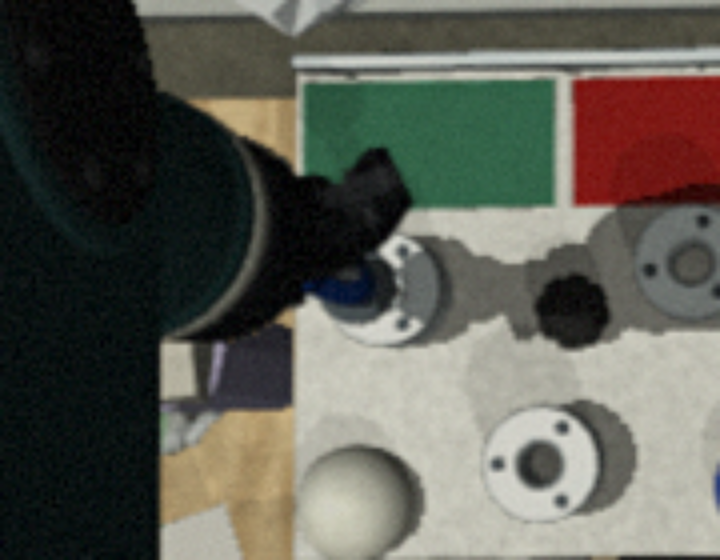

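Call:
play_rows([
  {"turn":[0,0,0],"slide":[0.17,0.12,0],"gripper":1.8},
  {"turn":[0,0,0],"slide":[0,0,-1],"gripper":1.8},
  {"turn":[0,0,0],"slide":[0,0,-0.6],"gripper":1.8},
  {"turn":[0,0,0],"slide":[0,0,-0.5],"gripper":1.8},
  {"turn":[0,0,0],"slide":[0,0,-0.5],"gripper":1.8},
  {"turn":[0,0,0],"slide":[0,0,-0.4],"gripper":1.8},
  {"turn":[0,0,0],"slide":[0,0,0],"gripper":1.8},
])

```text
clock: 7.5
ee_pos: [538.3, 153.1, 219.5]
tcp_rot: [-1.571, -0.001, -2.69]
force: [-0.4, -0.6, -1.7]
gripper_width: 19.9
```

Call:
play_rows([
  {"turn":[0,0,0],"slide":[0,0,-0.4],"gripper":1.8},
  {"turn":[0,0,0],"slide":[0,0,-0.3],"gripper":1.8},
  {"turn":[0,0,0],"slide":[0,0,-0.3],"gripper":1.8},
  {"turn":[0,0,0],"slide":[0,0,0],"gripper":1.8},
])

```text
clock: 7.9
ee_pos: [539.1, 153.4, 211.3]
tcp_rot: [-1.57, 0.001, -2.69]
force: [-3.2, -2.2, 7.5]
gripper_width: 19.7
```

Call:
play_rows([
  {"turn":[0,0,0],"slide":[-0.05,-0.05,-0.2],"gripper":1.8},
  {"turn":[0,0,0],"slide":[0,0,-0.1],"gripper":1.8},
  {"turn":[0,0,0],"slide":[0,0,0],"gripper":1.8},
])

```text
clock: 8.2
ee_pos: [539.6, 153.4, 211.0]
tcp_rot: [-1.57, 0.005, -2.69]
force: [-5.6, -1.7, 24.4]
gripper_width: 19.6
```

```bash
python3 look.py 3 "(537,152,130)"
```

```text
[539.6 153.4 211. ] 19.6 [-5.6 -1.7 24.4]
top collar 43 mean [535.1 145.9 130.4] min [519.8 136.1 127.3] max [553.9 168.4 131.4]
top pin 135 mean [534.5 142.4 116.9] min [516.1 129.2 112. ] max [559.3 176.8 120.5]
top handle 33 mean [533.5 147.  164.5] min [527.8 142.3 152.2] max [545.9 159.4 178.5]
side collar 119 mean [539.5 161.8 129.8] min [518.5 140.9 125.7] max [555.1 172.7 131.4]
side pin 240 mean [544.8 163.3 116. ] min [515.1 138.3  97.3] max [563.5 177.8 119.2]
side handle 187 mean [537.5 161.3 166.2] min [528.  154.4 152.1] max [548.1 165.3 179.9]
```

View pics/side3.png

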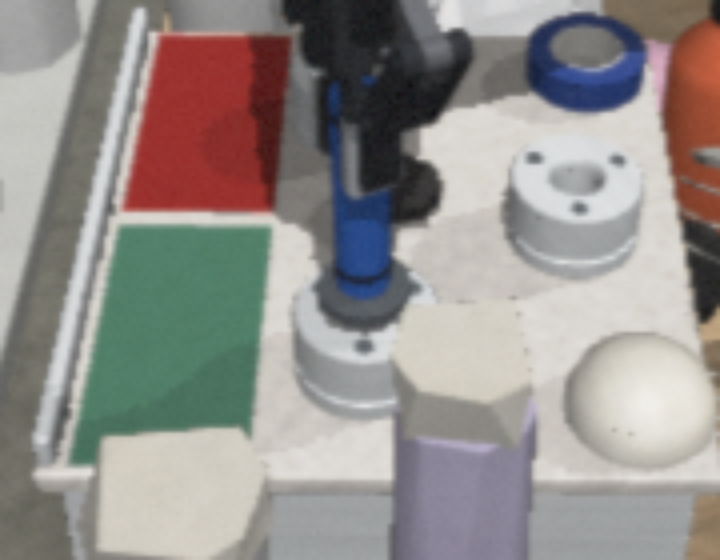

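Call:
play_rows([
  {"turn":[0,0,0],"slide":[0,0,0.45],"gripper":1.8},
  {"turn":[0,0,0],"slide":[0.5,0,0],"gripper":1.8},
  {"turn":[0,0,0],"slide":[1.5,0,0],"gripper":1.8},
  {"turn":[0,0,0],"slide":[1.8,0,0],"gripper":1.8},
  {"turn":[0,0,0],"slide":[1.8,0,0],"gripper":1.8},
  {"turn":[0,0,0],"slide":[1.5,0,0],"gripper":1.8},
  {"turn":[0,0,0],"slide":[0.6,0,0],"gripper":1.8},
  {"turn":[0,0,0],"slide":[0.2,0,0],"gripper":1.8},
  {"turn":[0,0,0],"slide":[0,0,0],"gripper":1.8},
])

```text
clock: 9.2
ee_pos: [616.3, 153.1, 211.1]
tcp_rot: [-1.572, -0.002, -2.69]
force: [-4.0, 0.2, 1.7]
gripper_width: 19.9
```

Call:
play_rows([
  {"turn":[0,0,0],"slide":[0,-0.5,0],"gripper":1.8},
  {"turn":[0,0,0],"slide":[0,-1.5,0],"gripper":1.8},
  {"turn":[0,0,0],"slide":[0,-2.5,0],"gripper":1.8},
  {"turn":[0,0,0],"slide":[0,-2.7,0],"gripper":1.8},
  {"turn":[0,0,0],"slide":[0,-2.7,0],"gripper":1.8},
  {"turn":[0,0,0],"slide":[0,-2.7,0],"gripper":1.8},
  {"turn":[0,0,0],"slide":[0,-2.7,0],"gripper":1.8},
  {"turn":[0,0,0],"slide":[0,-2.5,0],"gripper":1.8},
  {"turn":[0,0,0],"slide":[0,-1.5,0],"gripper":1.8},
  {"turn":[0,0,0],"slide":[0,-0.4,0],"gripper":1.8},
])

```text
clock: 10.2
ee_pos: [617.2, -46.1, 211.7]
tcp_rot: [-1.57, 0.0, -2.692]
force: [-0.6, 1.7, -1.4]
gripper_width: 19.7
```

Call:
play_rows([
  {"turn":[0,0,0],"slide":[0,0,0],"gripper":1.8},
  {"turn":[0,0,0],"slide":[0,0,0],"gripper":1.8},
])

```text
clock: 10.4
ee_pos: [617.2, -43.6, 211.8]
tcp_rot: [-1.571, 0.0, -2.689]
force: [0.6, -0.7, -2.9]
gripper_width: 20.1
```

```bash
python3 look.py 4 "(600,20,110)"; python3 - <<'E'
from fit import *
for n in("top","side"):
    W=Cam(n).cloud()
    for nm,ce in [("A",(617,-44)),("B",(548,-5)),("C",(446,72))]: print(n,nm,circ(W,112,119.5,ce,29.5,40))
E
```

```text
[617.2 -43.6 211.8] 20.1 [ 0.6 -0.7 -2.9]
top collar 15 mean [605.  -47.6 130.8] min [593.1 -62.1 128.3] max [617.4 -27.6 131.9]
top pin 77 mean [606.8 -43.  116.9] min [592.7 -68.6 114.4] max [623.8 -19.  119.9]
top handle 31 mean [604.7 -45.7 166.7] min [602.3 -53.8 153.8] max [608.8 -36.3 180.8]
side collar 66 mean [614.4 -35.4 130.3] min [593.5 -53.7 125.8] max [629.2 -25.6 132.2]
side pin 254 mean [618.5 -32.8 113.2] min [592.4 -61.6  97.9] max [638.5 -18.9 125.8]
side handle 139 mean [611.7 -37.2 167. ] min [602.1 -46.6 153.1] max [624.3 -32.6 180.5]
top A (array([610.1, -46.5]), 282, np.float64(116.7), array([609.9, -46.7]))
top B (array([548.4,  -5.4]), 570, np.float64(116.6), array([548.4,  -5.3]))
top C (array([446.8,  72.1]), 567, np.float64(116.7), array([446.5,  72.1]))
side A (array([609.3, -46.1]), 293, np.float64(116.0), array([609.5, -45.8]))
side B (array([547.9,  -5.4]), 448, np.float64(116.0), array([548.1,  -5.6]))
side C (array([445.8,  72.5]), 557, np.float64(116.2), array([445.5,  72.4]))
```

View pics/side4.png

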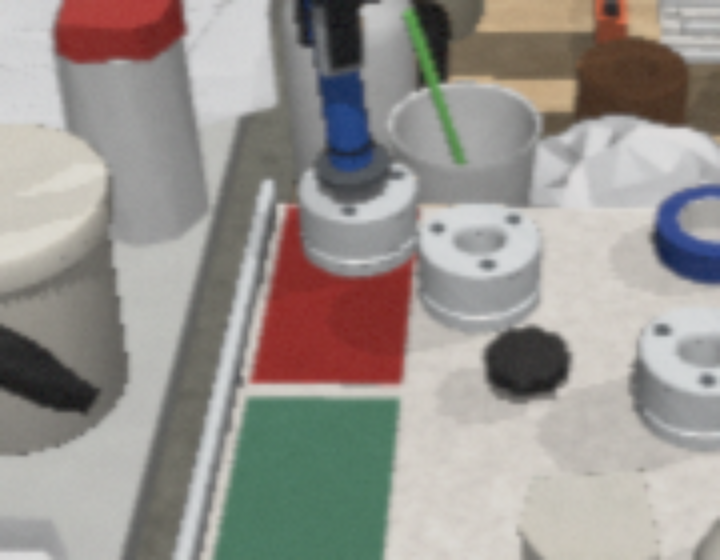

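Call:
play_rows([
  {"turn":[0,0,0],"slide":[0,0,1],"gripper":1.8},
  {"turn":[0,0,0],"slide":[0,0,1.5],"gripper":1.8},
  {"turn":[0,0,0],"slide":[0,0,2],"gripper":1.8},
  {"turn":[0,0,0],"slide":[0,0,0.5],"gripper":1.8},
  {"turn":[0,0,0],"slide":[-2,1.1,0],"gripper":1.8},
  {"turn":[0,0,0],"slide":[-3,1.6,0],"gripper":1.8},
  {"turn":[0,0,0],"slide":[-1.5,1,0],"gripper":1.8},
  {"turn":[0,0,0],"slide":[-0.3,0.2,0],"gripper":1.8},
  {"turn":[0,0,0],"slide":[0,0,0],"gripper":1.8},
], newtons=120)

```text
clock: 11.5
ee_pos: [549.1, -4.7, 262.0]
tcp_rot: [-1.57, 0.001, -2.689]
force: [0.4, 0.1, -1.4]
gripper_width: 19.7
```

```bash
cat > ax.py <<'E'
# gauge axis from side(+top) clouds: slices of handle/pin, circle fits with known radius
from fit import *
s=telemetry.sense(); e=s['ee_pos']; print(e.round(1),s['force'].round(1))
L=116
pts=[]
for n in("side","top"):
    c=Cam(n); W=c.cloud().reshape(-1,3); W=W[np.isfinite(W[:,0])]
    W=W[np.hypot(W[:,0]-e[0],W[:,1]-e[1])<40]
    lz=W[:,2]-(e[2]-L)
    def res(p,full=False):
        cx,cy,tx,ty=p
        r=np.hypot(W[:,0]-cx-tx*(lz-116),W[:,1]-cy-ty*(lz-116))
        R=np.where(lz<29,9,11.0)
        d=r-R
        return d
    sel=((lz>4)&(lz<27))|((lz>40)&(lz<85))
    W=W[sel]; lz=lz[sel]
    keep=np.ones(len(W),bool)
    p=np.array([e[0],e[1],0,0])
    for k in range(4):
        Wk,lk=W,lz
        d=res(p); keep=abs(d)<(12 if k==0 else 7 if k==1 else 3.5)
        W,lz=W[keep],lz[keep]
        p=least_squares(res,p,loss='soft_l1',f_scale=1,x_scale=[1,1,.01,.01]).x
    tip=p[:2]-116*p[2:]
    print(n,len(W),"grip",p[:2].round(1),"tilt",p[2:].round(3),"tip",tip.round(1),"rms",np.sqrt(np.mean(res(p)**2)).round(2))
E
python3 ax.py; python3 look.py 5 "(560,0,120)"
```

```text
[549.1  -4.7 262. ] [ 0.4  0.1 -1.4]
side 340 grip [547.8  -6.3] tilt [0.061 0.021] tip [540.7  -8.7] rms 0.82
top 6 grip [ 635.6 -461.8] tilt [ 1.289 -6.015] tip [486. 236.] rms 0.26
[550.2  -5.4 262. ] 20.1 [-0.1 -0.1 -1. ]
side collar 85 mean [547.7   1.9 180.8] min [525.4 -20.5 177.3] max [561.4  11.5 182.5]
side pin 82 mean [542.4  -2.  159.9] min [534.4  -9.6 150.5] max [551.3   2.2 170.3]
side handle 166 mean [545.7   0.7 217.5] min [536.1  -7.6 203.1] max [557.3   5.1 231. ]
```

View pics/side5.png

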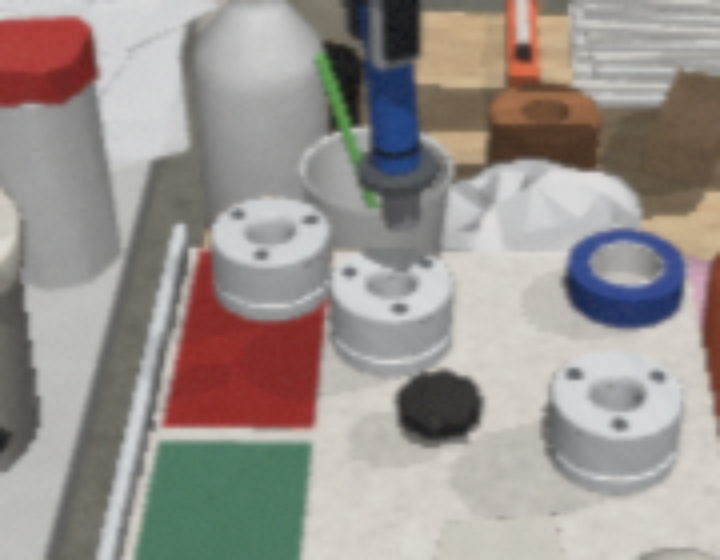

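Call:
play_rows([
  {"turn":[0.026,-0.06,0],"slide":[0.03,0.08,0],"gripper":1.8},
  {"turn":[0,0,0],"slide":[0,0,-1],"gripper":1.8},
  {"turn":[0,0,0],"slide":[0,0,-0.5],"gripper":1.8},
  {"turn":[0,0,0],"slide":[0,0,0],"gripper":1.8},
  {"turn":[0,0,0],"slide":[0,0,0],"gripper":1.8},
])

```text
clock: 12.2
ee_pos: [549.6, -4.3, 246.3]
tcp_rot: [-1.569, 0.064, -2.69]
force: [-0.5, -0.4, -2.1]
gripper_width: 19.8
```

```bash
python3 ax.py
```

```text
[549.6  -4.3 246.3] [-0.5 -0.4 -2.1]
side 339 grip [548.5  -5.7] tilt [ 0.005 -0.004] tip [548.   -5.2] rms 0.88
top 0 grip [549.6  -4.3] tilt [0. 0.] tip [549.6  -4.3] rms nan
  return _methods._mean(a, axis=axis, dtype=dtype,
  ret = ret.dtype.type(ret / rcount)
```

Call:
play_rows([
  {"turn":[0,0,0],"slide":[0,0,-0.8],"gripper":1.8},
  {"turn":[0,0,0],"slide":[0,0,-0.6],"gripper":1.8},
  {"turn":[0,0,0],"slide":[0,0,-0.6],"gripper":1.8},
  {"turn":[0,0,0],"slide":[0,0,-0.6],"gripper":1.8},
  {"turn":[0,0,0],"slide":[0,0,-0.4],"gripper":1.8},
  {"turn":[0,0,0],"slide":[0,0,-0.3],"gripper":1.8},
  {"turn":[0,0,0],"slide":[0,0,-0.3],"gripper":1.8},
  {"turn":[0,0,0],"slide":[0,0,0],"gripper":1.8},
])

```text
clock: 13.1
ee_pos: [549.3, -4.4, 210.4]
tcp_rot: [-1.568, 0.065, -2.69]
force: [-0.2, -1.4, -2.4]
gripper_width: 19.8
```

Call:
play_rows([
  {"turn":[0,0,0],"slide":[0,0,-0.3],"gripper":1.8},
  {"turn":[0,0,0],"slide":[0,0,-0.3],"gripper":1.8},
  {"turn":[0,0,0],"slide":[0,0,-0.3],"gripper":1.8},
  {"turn":[0,0,0],"slide":[0,0,-0.2],"gripper":1.8},
  {"turn":[0,0,0],"slide":[0,0,-0.1],"gripper":1.8},
  {"turn":[0,0,0],"slide":[0,0,0],"gripper":1.8},
  {"turn":[0,0,0],"slide":[0,0,0],"gripper":1.8},
])

```text
clock: 13.8
ee_pos: [549.9, -4.3, 201.3]
tcp_rot: [-1.567, 0.067, -2.689]
force: [-6.6, -1.9, 19.6]
gripper_width: 20.0
```

Call:
play_rows([
  {"turn":[0,0,0],"slide":[0,0,0.45],"gripper":1.8},
  {"turn":[0,0,0],"slide":[0.4,0.3,0],"gripper":1.8},
  {"turn":[0,0,0],"slide":[1.1,0.9,0],"gripper":1.8},
  {"turn":[0,0,0],"slide":[1.2,1,0],"gripper":1.8},
  {"turn":[0,0,0],"slide":[1.1,0.9,0],"gripper":1.8},
  {"turn":[0,0,0],"slide":[0.6,1.3,0],"gripper":1.8},
  {"turn":[0,0,0],"slide":[0.6,1.4,0],"gripper":1.8},
  {"turn":[0,0,0],"slide":[0.6,1.4,0],"gripper":1.8},
  {"turn":[0,0,0],"slide":[0.6,1.4,0],"gripper":1.8},
  {"turn":[0,0,0],"slide":[0.4,1.2,0],"gripper":1.8},
])

```text
clock: 14.8
ee_pos: [615.9, 95.3, 203.2]
tcp_rot: [-1.568, 0.066, -2.689]
force: [-0.0, -1.7, -2.9]
gripper_width: 20.1
```

Call:
play_rows([
  {"turn":[0,0,0],"slide":[0.1,0.6,0],"gripper":1.8},
  {"turn":[0,0,0],"slide":[0,0.2,0],"gripper":1.8},
  {"turn":[0,0,0],"slide":[0,0,0],"gripper":1.8},
  {"turn":[0,0,0],"slide":[0,0,0],"gripper":1.8},
])

```text
clock: 15.2
ee_pos: [616.3, 101.7, 203.4]
tcp_rot: [-1.568, 0.066, -2.69]
force: [-0.4, 0.4, -2.4]
gripper_width: 20.2
```

```bash
python3 ax.py 2>/dev/null; python3 look.py 6 "(570,60,120)"; python3 - <<'E'
from fit import *
for n in("top","side"):
    W=Cam(n).cloud()
    for nm,ce in [("A",(610,-46)),("B",(614,100)),("C",(446,72))]: print(n,nm,circ(W,112,119.5,ce,29.5,40))
E
```

```text
[616.3 101.7 203.4] [-0.4  0.4 -2.4]
side 275 grip [615.2 100.3] tilt [ 0.005 -0.004] tip [614.6 100.7] rms 0.7
top 62 grip [616.4 102.2] tilt [0.009 0.   ] tip [615.4 102.1] rms 0.33
[616.4 101.4 203.4] 19.9 [-0.4  0.3 -2. ]
top collar 117 mean [612.   92.3 119.9] min [593.3  77.4 117. ] max [639.1 118.9 123.9]
top pin 65 mean [608.9  93.1 116.2] min [591.7  77.7 113.5] max [637.5 119.2 117.4]
top handle 40 mean [609.   96.2 158.5] min [604.8  90.8 144.8] max [620.2 107.3 172. ]
side collar 130 mean [613.5 110.5 121.1] min [593.4  85.4 117. ] max [640.7 125.3 123.9]
side pin 158 mean [617.6 110.4 116. ] min [591.5  85.2 114.1] max [640.7 125.3 117.4]
side handle 174 mean [613.3 108.7 158.3] min [603.8 100.4 144.5] max [625.7 113.5 172.3]
top A (array([609.5, -46.2]), 552, np.float64(116.6), array([609.5, -46.3]))
top B (array([615.4, 101.2]), 244, np.float64(116.5), array([615.2, 101. ]))
top C (array([446.5,  72. ]), 580, np.float64(116.5), array([446.6,  71.9]))
side A (array([609.4, -45.9]), 170, np.float64(115.9), array([604.3, -45.1]))
side B (array([614.4, 102. ]), 390, np.float64(116.0), array([614.4, 101.9]))
side C (array([445.7,  72.1]), 560, np.float64(116.1), array([446.6,  71.7]))
```

View pics/side6.png

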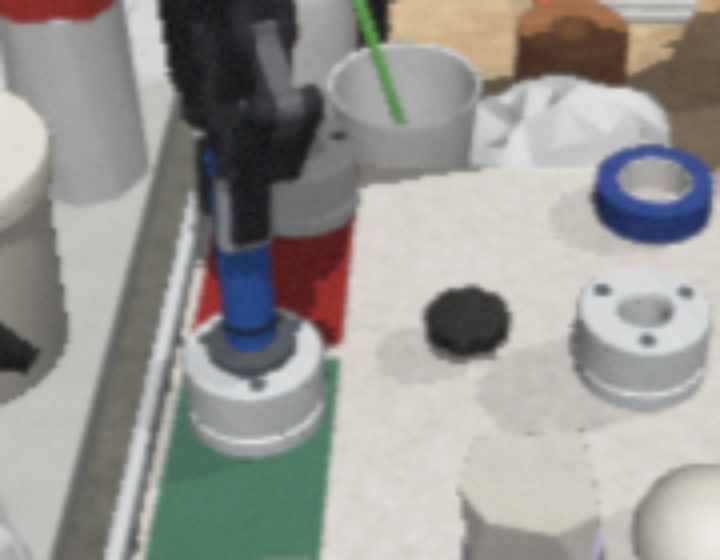

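Call:
play_rows([
  {"turn":[0,0,0],"slide":[0,0,1],"gripper":1.8},
  {"turn":[0,0,0],"slide":[0,0,2],"gripper":1.8},
  {"turn":[0,0,0],"slide":[0,0,2],"gripper":1.8},
  {"turn":[0,0,0],"slide":[-2,-0.3,0.2],"gripper":1.8},
  {"turn":[0,0,0],"slide":[-3.5,-0.6,0],"gripper":1.8},
  {"turn":[0,0,0],"slide":[-3.5,-0.6,0],"gripper":1.8},
  {"turn":[0,0,0],"slide":[-3.5,-0.6,0],"gripper":1.8},
  {"turn":[0,0,0],"slide":[-2.8,-0.5,0],"gripper":1.8},
  {"turn":[0,0,0],"slide":[-1.3,-0.25,0],"gripper":1.8},
  {"turn":[0,0,0],"slide":[-0.25,0,0],"gripper":1.8},
])

```text
clock: 16.5
ee_pos: [447.1, 73.1, 255.9]
tcp_rot: [-1.568, 0.066, -2.69]
force: [0.8, -0.9, -2.1]
gripper_width: 19.7
```

Call:
play_rows([
  {"turn":[0,0,0],"slide":[0,0,-0.8],"gripper":1.8},
  {"turn":[0,0,0],"slide":[0,0,0],"gripper":1.8},
  {"turn":[0,0,0],"slide":[0,0,0],"gripper":1.8},
])

```text
clock: 16.8
ee_pos: [449.0, 73.3, 246.9]
tcp_rot: [-1.568, 0.065, -2.69]
force: [0.0, -0.2, -3.2]
gripper_width: 19.9
```

```bash
python3 ax.py 2>/dev/null; python3 look.py 7 "(446,72,130)"|head -1
```

```text
[449.   73.3 246.9] [ 0.  -0.2 -3.2]
side 377 grip [447.7  71.7] tilt [ 0.003 -0.005] tip [447.3  72.3] rms 0.75
top 0 grip [449.   73.3] tilt [0. 0.] tip [449.   73.3] rms nan
[448.8  73.3 247.1] 19.9 [-0.6 -1.1 -1.6]
```

View pics/side7.png

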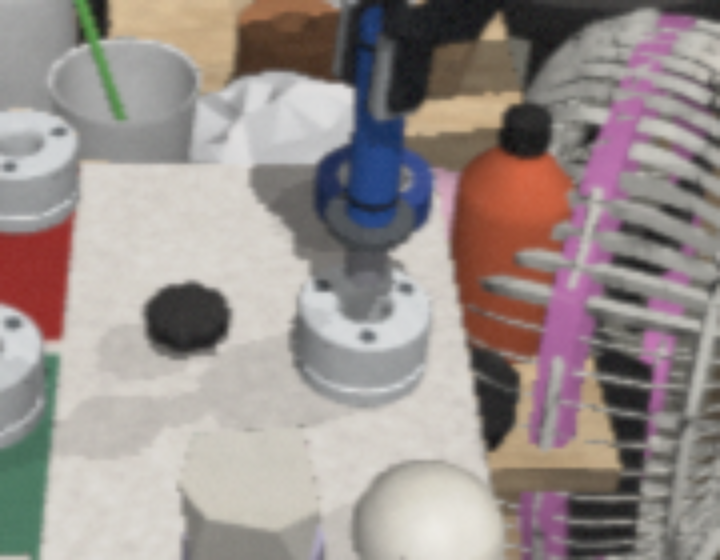

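Tip (447.3, 72.3) against hub C (446.1, 72.1). I'll shift -1.2 mm in x and insert.

Call:
play_rows([
  {"turn":[0,0,0],"slide":[-0.12,0,-0.6],"gripper":1.8},
  {"turn":[0,0,0],"slide":[0,0,-0.6],"gripper":1.8},
  {"turn":[0,0,0],"slide":[0,0,-0.6],"gripper":1.8},
  {"turn":[0,0,0],"slide":[0,0,-0.6],"gripper":1.8},
  {"turn":[0,0,0],"slide":[0,0,-0.5],"gripper":1.8},
  {"turn":[0,0,0],"slide":[0,0,-0.4],"gripper":1.8},
  {"turn":[0,0,0],"slide":[0,0,-0.3],"gripper":1.8},
  {"turn":[0,0,0],"slide":[0,0,0],"gripper":1.8},
])

```text
clock: 17.8
ee_pos: [446.6, 73.1, 210.9]
tcp_rot: [-1.568, 0.065, -2.69]
force: [0.4, -2.2, -3.5]
gripper_width: 19.8
```

Call:
play_rows([
  {"turn":[0,0,0],"slide":[0,0,-0.3],"gripper":1.8},
  {"turn":[0,0,0],"slide":[0,0,-0.3],"gripper":1.8},
  {"turn":[0,0,0],"slide":[0,0,-0.3],"gripper":1.8},
  {"turn":[0,0,0],"slide":[0,0,-0.2],"gripper":1.8},
  {"turn":[0,0,0],"slide":[0,0,-0.1],"gripper":1.8},
  {"turn":[0,0,0],"slide":[0,0,0],"gripper":1.8},
  {"turn":[0,0,0],"slide":[0,0,0],"gripper":1.8},
])

```text
clock: 18.5
ee_pos: [447.4, 73.3, 201.3]
tcp_rot: [-1.567, 0.067, -2.69]
force: [-6.4, -1.4, 21.3]
gripper_width: 19.8
```

Call:
play_rows([
  {"turn":[0,0,0],"slide":[0,0,0.45],"gripper":1.8},
  {"turn":[0,0,0],"slide":[0.4,0.5,0],"gripper":1.8},
  {"turn":[0,0,0],"slide":[0.8,1.1,0],"gripper":1.8},
  {"turn":[0,0,0],"slide":[0.9,1.2,0],"gripper":1.8},
  {"turn":[0,0,0],"slide":[0.8,1.2,0],"gripper":1.8},
  {"turn":[0,0,0],"slide":[1.2,1.1,0],"gripper":1.8},
  {"turn":[0,0,0],"slide":[1.2,1.1,0],"gripper":1.8},
  {"turn":[0,0,0],"slide":[1.2,1.1,0],"gripper":1.8},
  {"turn":[0,0,0],"slide":[1.2,1.1,0],"gripper":1.8},
  {"turn":[0,0,0],"slide":[1.2,0.9,0],"gripper":1.8},
])

```text
clock: 19.5
ee_pos: [536.8, 167.5, 203.5]
tcp_rot: [-1.569, 0.065, -2.689]
force: [-0.9, -0.9, -2.9]
gripper_width: 19.7
```

```bash
python3 ax.py 2>/dev/null
```

```text
[536.8 167.5 203.5] [-0.9 -0.9 -2.9]
side 301 grip [535.4 165.9] tilt [ 0.004 -0.004] tip [534.9 166.4] rms 0.66
top 56 grip [539.2 169.4] tilt [ 0.002 -0.   ] tip [539.  169.4] rms 0.47
```

Call:
play_rows([
  {"turn":[0,0,0],"slide":[0.5,0,0],"gripper":1.8},
  {"turn":[0,0,0],"slide":[1.5,0,0],"gripper":1.8},
  {"turn":[0,0,0],"slide":[1.7,0,0],"gripper":1.8},
  {"turn":[0,0,0],"slide":[1.7,0,0],"gripper":1.8},
  {"turn":[0,0,0],"slide":[1.5,0,0],"gripper":1.8},
  {"turn":[0,0,0],"slide":[0.8,0,0],"gripper":1.8},
  {"turn":[0,0,0],"slide":[0.3,0,0],"gripper":1.8},
  {"turn":[0,0,0],"slide":[0,0,0],"gripper":1.8},
  {"turn":[0,0,0],"slide":[0,0,0],"gripper":1.8},
])

```text
clock: 20.5
ee_pos: [615.2, 166.0, 203.7]
tcp_rot: [-1.568, 0.065, -2.69]
force: [-1.3, -0.3, -1.8]
gripper_width: 19.9
```

```bash
cat > chk.py <<'E'
from fit import *
for n in("top","side"):
    W=Cam(n).cloud()
    for nm,ce in [("A",(610,-46)),("B",(615,101)),("C",(615,166))]: print(n,nm,circ(W,112,119.5,ce,29.5,33))
    print(n,"knob",circ(W,94,106,(524,58),19,30),"tape",circ(W,94,104,(431,-45),29,50),"cap",circ(W,83,112,(427,170),30,50))
E
python3 ax.py 2>/dev/null; python3 look.py 8 "(580,100,120)"|head -1; python3 chk.py
```

```text
[615.2 166.  203.7] [-1.3 -0.3 -1.8]
side 306 grip [613.9 164.3] tilt [ 0.005 -0.006] tip [613.3 165. ] rms 0.65
top 78 grip [615.3 166.6] tilt [0.015 0.   ] tip [613.6 166.5] rms 0.39
[615.3 166.1 203.8] 20.4 [-0.2 -0.6 -2.5]
top A (array([609.7, -46.2]), 557, np.float64(116.6), array([609.9, -46.5]))
top B (array([615.3, 101.5]), 565, np.float64(116.6), array([615.3, 101.6]))
top C (array([612.9, 165.8]), 310, np.float64(116.8), array([612.7, 165.8]))
top knob (array([524.6,  57.6]), 269, np.float64(101.3), array([524.9,  57.7])) tape (array([431. , -44.7]), 491, np.float64(99.8), array([420.8, -44.7])) cap (array([435.9, 169.7]), 746, np.float64(101.4), array([431.3, 166.7]))
side A (array([609.1, -46.6]), 261, np.float64(115.8), array([610. , -46.6]))
side B (array([614.3, 102. ]), 326, np.float64(116.0), array([614.3, 101.7]))
side C (array([612. , 166.3]), 480, np.float64(115.9), array([612.4, 166.5]))
side knob (array([524.1,  57.8]), 275, np.float64(100.5), array([524.2,  57.6])) tape (array([430.9, -44.8]), 405, np.float64(99.1), array([421.2, -42.4])) cap (array([426.8, 175.9]), 1017, np.float64(100.3), array([433.6, 175.5]))
```

View pics/side8.png

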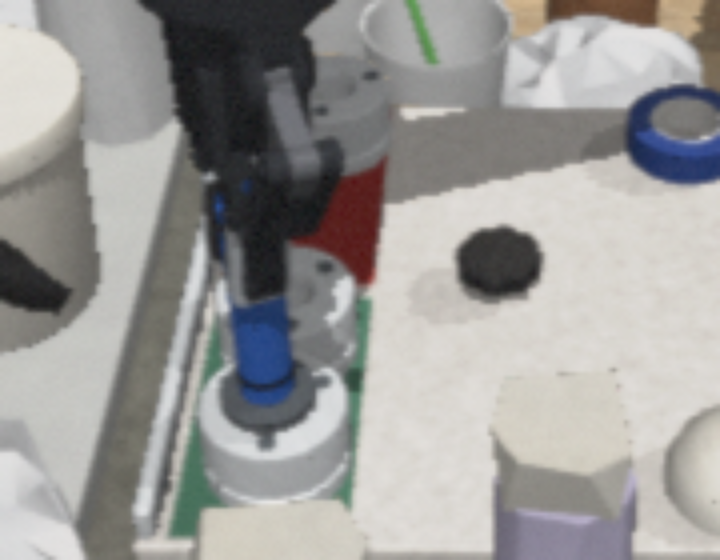

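Call:
play_rows([
  {"turn":[0,0,0],"slide":[0,0,1],"gripper":1.8},
  {"turn":[0,0,0],"slide":[0,0,2.5],"gripper":1.8},
  {"turn":[0,0,0],"slide":[0,0,3.5],"gripper":1.8},
  {"turn":[0,0,0],"slide":[-1.2,-1.5,0],"gripper":1.8},
  {"turn":[0,0,0],"slide":[-2.4,-3.4,0],"gripper":1.8},
  {"turn":[0,0,0],"slide":[-2.4,-3.4,0],"gripper":1.8},
  {"turn":[0,0,0],"slide":[-2.4,-3.4,0],"gripper":1.8},
  {"turn":[0,0,0],"slide":[-2.4,-3.4,0],"gripper":1.8},
  {"turn":[0,0,0],"slide":[-2.4,-3.4,0],"gripper":1.8},
  {"turn":[0,0,0],"slide":[-2.4,-3.4,0],"gripper":1.8},
])

```text
clock: 21.8
ee_pos: [459.6, -53.9, 275.1]
tcp_rot: [-1.566, 0.068, -2.689]
force: [-0.1, -0.5, -1.7]
gripper_width: 19.6
```

Call:
play_rows([
  {"turn":[0,0,0],"slide":[0,-4,0],"gripper":1.8},
  {"turn":[0,0,0],"slide":[0,-4,0],"gripper":1.8},
  {"turn":[0,0,0],"slide":[0,-4,0],"gripper":1.8},
  {"turn":[0,0,0],"slide":[0.1,-4,0],"gripper":1.8},
  {"turn":[0,0,0],"slide":[0.2,-4,0],"gripper":1.8},
  {"turn":[0,0,0],"slide":[0,-1.6,0],"gripper":1.8},
  {"turn":[0,0,0],"slide":[0,-0.4,0],"gripper":1.8},
  {"turn":[0,0,0],"slide":[0,0,0],"gripper":1.8},
  {"turn":[0,0,0],"slide":[0,0,0],"gripper":1.8},
])

```text
clock: 22.7
ee_pos: [462.6, -271.2, 273.9]
tcp_rot: [-1.569, 0.066, -2.689]
force: [0.1, 0.2, -0.4]
gripper_width: 20.0
```

```bash
python3 ax.py 2>/dev/null; python3 look.py 9 "(461,-274,100)"|head -1
```

```text
[ 462.6 -271.2  273.9] [ 0.1  0.2 -0.4]
side 248 grip [ 461.5 -273. ] tilt [ 0.003 -0.011] tip [ 461.2 -271.7] rms 1.15
top 56 grip [ 460.6 -270.5] tilt [-0.018  0.004] tip [ 462.8 -270.9] rms 0.36
[ 462.7 -271.2  273.9] 19.7 [-0.2 -0.1 -1.6]
```

View pics/side9.png

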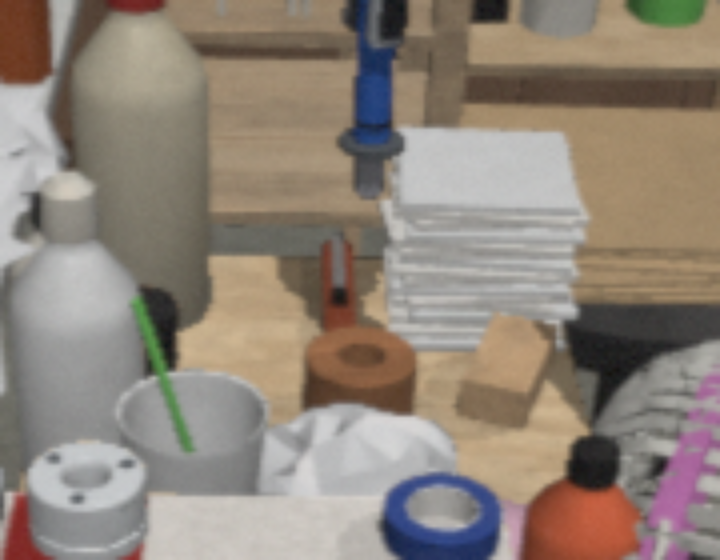

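```bash
python3 - <<'E'
from fit import *
for n in("top","side"):
    W=Cam(n).cloud(); print(n,circ(W,42,50,(461,-273),35.5,45))
E
```

```text
top (array([ 460.9, -275.7]), 565, np.float64(46.9), array([ 460.6, -275.1]))
side (array([ 461. , -274.9]), 309, np.float64(46.0), array([ 460.9, -275.1]))
```

Call:
play_rows([
  {"turn":[0,0,0],"slide":[-0.03,-0.33,-2],"gripper":1.8},
  {"turn":[0,0,0],"slide":[0,0,-3.5],"gripper":1.8},
  {"turn":[0,0,0],"slide":[0,0,-2.8],"gripper":1.8},
  {"turn":[0,0,0],"slide":[0,0,-1],"gripper":1.8},
  {"turn":[0,0,0],"slide":[0,0,0],"gripper":1.8},
  {"turn":[0,0,0],"slide":[0,0,0],"gripper":1.8},
])

```text
clock: 23.6
ee_pos: [463.2, -276.5, 181.8]
tcp_rot: [-1.567, 0.066, -2.689]
force: [-0.0, -0.7, -1.6]
gripper_width: 19.9
```

```bash
python3 ax.py 2>/dev/null
```

```text
[ 463.2 -276.5  181.8] [-0.  -0.7 -1.6]
side 206 grip [ 462.3 -277.6] tilt [0.006 0.002] tip [ 461.7 -277.8] rms 1.16
top 32 grip [ 461.8 -276.3] tilt [-0.016  0.005] tip [ 463.7 -276.9] rms 0.2
```

Call:
play_rows([
  {"turn":[0,0,0],"slide":[-0.1,0.18,0],"gripper":1.8},
  {"turn":[0,0,0],"slide":[0,0,-1],"gripper":1.8},
  {"turn":[0,0,0],"slide":[0,0,-1.2],"gripper":1.8},
  {"turn":[0,0,0],"slide":[0,0,-1.2],"gripper":1.8},
  {"turn":[0,0,0],"slide":[0,0,-0.8],"gripper":1.8},
  {"turn":[0,0,0],"slide":[0,0,-0.4],"gripper":1.8},
  {"turn":[0,0,0],"slide":[0,0,-0.3],"gripper":1.8},
  {"turn":[0,0,0],"slide":[0,0,0],"gripper":1.8},
  {"turn":[0,0,0],"slide":[0,0,0],"gripper":1.8},
])

```text
clock: 24.6
ee_pos: [461.7, -274.5, 131.9]
tcp_rot: [-1.568, 0.066, -2.69]
force: [0.4, 0.1, -2.2]
gripper_width: 20.0
```

Call:
play_rows([
  {"turn":[0,0,0],"slide":[0,0,-0.1],"gripper":1.8},
  {"turn":[0,0,0],"slide":[0,0,0],"gripper":1.8},
  {"turn":[0,0,0],"slide":[0,0,0],"gripper":1.8},
])

```text
clock: 24.9
ee_pos: [461.8, -274.5, 131.4]
tcp_rot: [-1.567, 0.066, -2.69]
force: [-0.9, 0.9, 5.0]
gripper_width: 19.6
```

Call:
play_rows([
  {"turn":[0,0,0],"slide":[0,0,0],"gripper":2.6},
  {"turn":[0,0,0],"slide":[0,0,0],"gripper":4},
  {"turn":[0,0,0],"slide":[0,0,0],"gripper":6},
  {"turn":[0,0,0],"slide":[0,0,0],"gripper":6},
  {"turn":[0,0,0],"slide":[0,0,0],"gripper":6},
])

```text
clock: 25.4
ee_pos: [461.4, -274.3, 130.7]
tcp_rot: [-1.568, 0.065, -2.69]
force: [0.5, 0.1, -0.4]
gripper_width: 60.4
```

Call:
play_rows([
  {"turn":[0,0,0],"slide":[0,0,1],"gripper":6},
  {"turn":[0,0,0],"slide":[0,0,2],"gripper":6},
  {"turn":[0,0,0],"slide":[0,0,4],"gripper":6},
  {"turn":[0,0,0],"slide":[0,0,4],"gripper":6},
  {"turn":[0,0,0],"slide":[-3,-3,2],"gripper":6},
  {"turn":[0,0,0],"slide":[-3,-3,0],"gripper":6},
  {"turn":[0,0,0],"slide":[-3,-3,0],"gripper":6},
  {"turn":[0,0,0],"slide":[-2,-3,0],"gripper":6},
  {"turn":[0,0,0],"slide":[0,0,0],"gripper":6},
  {"turn":[0,0,0],"slide":[0,0,0],"gripper":6},
])

```text
clock: 26.4
ee_pos: [351.1, -394.7, 261.3]
tcp_rot: [-1.568, 0.066, -2.692]
force: [-0.1, -0.5, -0.4]
gripper_width: 60.1
```

```bash
python3 chk.py; python3 - <<'E'
from fit import *
print(telemetry.sense()['ee_pos'])
for n in("top","side"):
    c=Cam(n); W=c.cloud(); print(n,circ(W,139,153,(461,-275),10.5,30),circ(W,42,50,(461,-273),35.5,45),circ(W,50,56,(461,-275),18.5,25))
    cv2.imwrite(f"pics/{n}10.png",c.img)
E
```

```text
top A (array([609.8, -46.2]), 560, np.float64(116.8), array([609.6, -46.4]))
top B (array([615.4, 101.5]), 565, np.float64(116.7), array([615.5, 101.6]))
top C (array([612.9, 166. ]), 559, np.float64(116.7), array([613. , 166.1]))
top knob (array([524.5,  57.5]), 270, np.float64(101.2), array([524.8,  57.7])) tape (array([431. , -44.7]), 497, np.float64(99.8), array([420.7, -44.6])) cap (array([426.1, 161.1]), 732, np.float64(101.6), array([432.4, 165.3]))
side A (array([609.3, -46.7]), 405, np.float64(115.9), array([609. , -46.9]))
side B (array([614.4, 102. ]), 628, np.float64(115.9), array([614.7, 101.3]))
side C (array([611.9, 166.1]), 767, np.float64(115.9), array([611.8, 166.1]))
side knob (array([523.9,  57.7]), 271, np.float64(100.4), array([523.9,  57.5])) tape (array([430.6, -45.4]), 402, np.float64(99.1), array([421.4, -42.5])) cap (array([425.7, 175.2]), 1017, np.float64(100.1), array([425.7, 174.5]))
[ 351.79265887 -393.46162689  260.99878139]
top (array([ 461.5, -273.4]), 109, np.float64(148.3), array([ 461.4, -273.6])) (array([ 460.7, -275.5]), 500, np.float64(46.7), array([ 460.5, -275.5])) (array([ 461. , -273.1]), 117, np.float64(52.9), array([ 459.5, -273.3]))
side (array([ 461. , -273.7]), 58, np.float64(146.9), array([ 460.4, -273. ])) (array([ 460.2, -275.7]), 239, np.float64(46.1), array([ 458.7, -275.5])) (array([ 460.5, -273. ]), 67, np.float64(52.5), array([ 460.9, -272.7]))
```

View pics/side10.png

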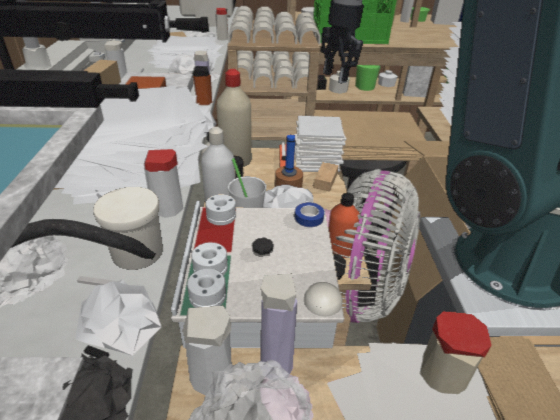

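View pics/top10.png

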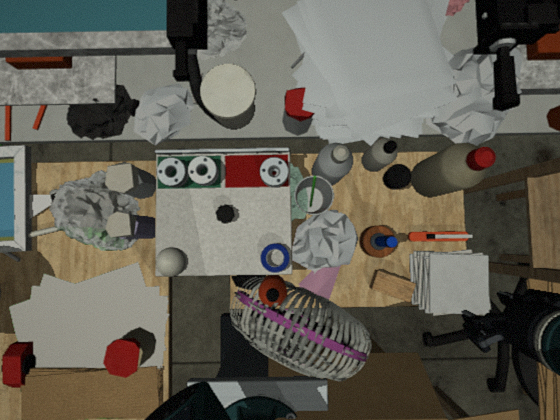

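The pictures show two hubs on green (top view px (171,170) and (205,170)) and one on red (273,171). The gauge stands upright in its holder, about 2 mm off axis, and the cap, knob and tape haven't moved. Handing in.

```bash
python3 -c "
from bench import bot; print(bot.close_job())"
```

```text
the job is handed in; nothing more can be done
None
```

I gauged all three hubs, slid each onto its panel, stood the gauge back in its holder and handed the job in. The hand-in reports no verdict.

| Hub (starting place) | Pin went in | Result | Final position (x, y in mm) |
|---|---|---|---|
| Left (537, 152) | about 20 mm, then stopped | bad, on red | (609.5, -46.4), 8 mm and 36 mm off the panel centre |
| Right (548, -5) | full depth, collar on the hub | good, on green | (615, 102), 2 mm and 34 mm off the panel centre |
| Near (446, 72) | full depth, collar on the hub | good, on green | (612.5, 166), 5 mm and 31 mm off the panel centre |

- **Gauge:** it stands upright in the holder about 2 mm off axis with the collar down, and the gripper is open and clear.
- **Bystanders:** the knob and tape fits agree with the start to within 1 mm. The cap's top-camera circle fit varied by several millimetres between looks, because its dome fits badly. The side-camera fit matched the start.
- **What went wrong on the way:** during the first slide the gauge tilted about 0.065 rad in the grip. I raised the grip to 120 N and turned the tool to straighten it, and it stayed straight after that.
- **Time:** the last reading before hand-in was 26.4 s on the clock, plus a few camera looks, against the 72 s limit.

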